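# Close the jar shelf's sliding divider up to its notch

### The job

Push the sliding divider of the low jar shelf along its rail, towards the jars, with your fingertips against its upright black paddle, until its spring pin drops into the one notch of the bar in front of the rail, and leave it latched there. Do not pinch the paddle or pull up the pin, do not touch or disturb the jars and the steel cup, and finish with the hand clear.

Things in the scene. Friction and masses are not known exactly. Their poses are not given: they have to be found in the camera images.
- shelf: low grey shelf fixed to the bench, 540 mm long (its y), board 160 mm deep, 20 mm high; origin on the bench surface under its middle (20 mm in front of the board's centre line). Its y axis is the rail direction, the way the divider must be pushed; x points to the back, z up. The aluminium rail (30 mm wide, top 24 mm above the bench) runs along the front edge, centred at x = -75 mm
- bar_mid (a point): fixed point of the shelf at x = -101 mm, y = 0, 22 mm above the bench, on the top of the white plastic bar (14 mm wide) that lies along the rail's front. The bar has one V notch lined with dark steel, 16 mm wide, 8 mm deep, and is set differently each time: the notch lies anywhere from 30 mm before (-y) to 70 mm beyond (+y) this point
- stop (a joint): travel of the divider along the rail, m, 0 to 0.255, growing along shelf +y towards the jars; the pin's axis is at shelf y = value - 0.16. Starts at 0 to 0.06; the notch is met at a value from 0.13 to 0.23. Slides stiffly: 3 N plus 20 N per m/s. Over the last 6 mm or so the pin pulls it into the notch, centred, and the push force dips to nothing; pushing it out again takes 10 to 12 N
- pin (a joint): height of the spring pin in the divider's carriage, m: about 0 while its tip rides on the bar, about -0.0065 when dropped into the notch; positive when its knob is pulled up
- push_spot (a point): centre of the paddle's push face, 62 mm above the bench. The paddle is a black upright plate 44 mm wide (shelf x), 8 mm thick (y), from 27 to 85 mm above the bench; this face (half stop_c2; far half stop_c3) looks to shelf -y, free for 80 mm. Axes as the shelf's. The divider's white panel (150 mm deep, top 82 mm above the bench) runs back over the board 40 mm further along +y
- pin_top (a point): top of the pin's round knob, 16 mm in diameter, 12 mm high, 28 mm beyond the push face in +y and 29 mm nearer the front; about 65 mm above the bench, 6.5 mm lower once dropped
- jar_wide: glass jar with steel cap, 64 mm in diameter, 66 mm high, standing on the shelf beyond the divider; origin at the centre of its underside, z up
- jar_slim: glass jar with steel cap, 54 mm in diameter, 76 mm high, standing on the shelf beyond the divider; origin at the centre of its underside, z up. Either jar may be the nearer one; with the divider latched, its panel ends 20 to 37 mm short of the nearer jar
- steel_cup: steel cup, 76 mm in diameter at the rim, 85 mm high, on the bench behind the shelf; origin at the centre of its underside, z up
Mind the look-alikes: they are no part of the job. Leave any pink or purple look-alike of the jar_wide alone.

How it is judged:
By the outcome, as a careful person would: the job done as asked, in the order asked, and still so for the second after the job is handed in, with the robot touching nothing.
It also fails if it takes over 66 s, if anything falls off the work surface, if the arm or the gripper's body presses on something with over 40 N, if the wrist force passes 120 N, or if a joint passes its speed limit or range.

### The arm

A 7-joint arm with a two-finger parallel gripper is mounted at the origin on the work surface. World frame = base frame: x ahead of the robot, y to its left, z up, the work surface at z = 0. Lengths are in m, angles in rad, forces in N, time in s.
With the tool pointing down it reaches from about 0.35 to 0.9 m from the base axis. Payload 19.9 kg.
Tool frame: the origin (TCP) lies on the centre line of the jaws, within the pads' length; the fingertips stand 14 mm ahead of it and the grasp point (between the pads) lies 5 mm behind it; y points along the fingers, x is the direction in which the jaws open and shut, and the axes are right-handed (so a half turn about y gives the same grasp; the last joint's range is limited). The gripper opens to 85 mm and grips with 20 to 120 N. Pads are 22 mm wide; open, the fingers measure 114 mm over their backs; the gripper's body (76 mm by 85 mm) begins 54 mm behind the grasp point. The pads swing forward as they close: fully open they stand 13 mm farther back than shut.
Start: joints at [1.306, 0.417, -0.01, 1.614, 0.005, 1.111, -0.053], TCP at [0.138, -0.61, 0.245] pointing down, gripper open.
Joint ranges: [-2.81, 2.81], [-0.39, 2.02], [-1.27, 1.25], [0.06, 2.57], [-1.19, 4.33], [0.19, 2], [-2.82, 2.82]. Speed limits (rad/s): [1.89, 1.89, 2.39, 2.39, 3.01, 3.01, 3.01].

### API

Orientations are given as [roll, pitch, yaw] about the fixed x, y, z axes, in that order (R = Rz(yaw) Ry(pitch) Rx(roll)).
In Python, from bench import arm gives the robot as it stands.
- The arm moves only by the shell command python3 -m handwheel 'ROWS' [OPENING] [FORCE]. ROWS is JSON, a list of rows, each an object with "dp": the shift along the tool's x, y, z in cm, a list of three; "rotation": the turn, a rotation vector about the tool's x, y, z in rad, a list of three. A call has 1 to 10 rows; each row shifts and turns the pose as measured when the row begins, along the tool's axes as they then stand; what a row does not reach is not made up. A row lasts 1/8 s, in which the tool goes at most 62.5 mm and 10.7 degrees, less where a joint would pass 70% of its speed; a pose out of reach is approached as far as the arm can. A call with a gripper value outside its range is refused whole. OPENING is the opening, from 0 (shut) to 1 (fully open), set as the call begins (- or left out, the last holds). The fingers move at their own pace and stop on an object; FORCE is the grip in N (left out, the last holds). Time passes only in rows, so rows that do not move let the fingers close. It gives the time, the measured TCP pose, the force and the opening at its end, in the units of the state.
- arm.get_state(): the state, without advancing time (a new reading comes with each control period).
- arm.snapshot(name): name is "scene" or "top"; returns the picture (400x640x3 uint8, red, green, blue); there is no depth.
- arm.get_calibration(name): a dict with "K" (3x3 intrinsics, pixels), "rvec" (rotation vector, rad) and "tvec" (3), from world to camera coordinates, as OpenCV has them. Camera axes: x right, y down, z forward; pixel columns grow to the right and rows downward; lengths in m; the calibration is good to about 2 mm. A picture is of the moment at which its call begins. get_calibration takes no time and is no camera call.
- arm.hand_in(): hands the job in, once; it reports no verdict.
The state is a dict: "t": time; "qpos": joint angles; "qd": joint speeds; "joint_efforts": joint torques, N m; "position": TCP position; "tcp_rot": TCP orientation; "force": force on the tool from outside, world axes, zero at the start; "torque": the same for the moment, N m; "finger_gap": opening from 0.0 (shut) to 1.0 (fully open).
Only numpy, scipy, OpenCV 4.12 (cv2) and the standard library are available. Lean on these libraries where they do the work, as an engineer would, in place of code of your own. Each camera call takes 0.05 s, during which the arm holds its last target. There are 200 camera calls.

## Working session

There is one attempt and no reset: what is moved stays moved. The work goes in short steps, Python scripts to look and compute and a shell command to move; the robot and the scene stay as the last step left them, time stands still between calls to the robot, and variables do not carry over. Pictures are saved under pics/ and viewed, about 8 in all and at most 12, crops included, and the job is handed in when it is done.

```bash
mkdir -p pics; cat > h.py <<'E'
from bench import arm
import numpy as np, cv2
def snap(n,f):
    im=arm.snapshot(n); cv2.imwrite(f'pics/{f}.png',im[:,:,::-1]); return im
def cam(n):
    c=arm.get_calibration(n); return np.array(c['K'],float),np.array(c['rvec'],float),np.array(c['tvec'],float)
def plane(n,uv,z):
    K,r,t=cam(n); R=cv2.Rodrigues(r)[0]; o=-R.T@t.ravel(); d=R.T@np.linalg.solve(K,[uv[0],uv[1],1.]); return o+d*(z-o[2])/d[2]
def proj(n,P):
    K,r,t=cam(n); return cv2.projectPoints(np.array(P,float).reshape(-1,1,3),r,t,K,None)[0].reshape(-1,2)
E
python3 - <<'E'
from h import *
a=snap('scene','s0');b=snap('top','t0')
for n in('scene','top'):
    K,r,t=cam(n);R=cv2.Rodrigues(r)[0];print(n,K[0,0],-R.T@t.ravel())
s=arm.get_state();print(s)
E
```

```text
scene 456.938117020994 [0.94062789 0.50519302 0.86849588]
top 435.42293388698636 [0.48900639 0.0365744  0.9485612 ]
{'t': 0.1, 'qpos': array([ 1.30653862,  0.41789171, -0.0103235 ,  1.61411633,  0.0046928 ,
        1.11070084, -0.05302452]), 'qd': array([ 0.00154868, -0.00138104, -0.00017998, -0.00241195, -0.00019609,
        0.00074576,  0.00155687]), 'joint_efforts': array([ 1.45682105e-03, -8.65816569e+01,  6.79876115e-01, -4.35646176e+01,
        1.90968253e-02,  4.82929943e-03,  5.61928709e-05]), 'position': array([ 0.13801473, -0.60926409,  0.24473582]), 'tcp_rot': array([-1.57086713e+00,  1.08988282e-03, -1.34803964e+00]), 'force': array([ 0.41471348, -0.79597749, -0.03908405]), 'torque': array([ 0.03505203,  0.02129576, -0.00571034]), 'finger_gap': 0.9976105408419398}
```

View pics/s0.png

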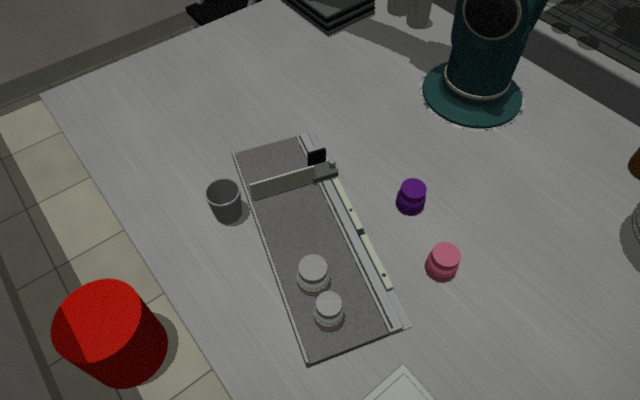

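View pics/t0.png

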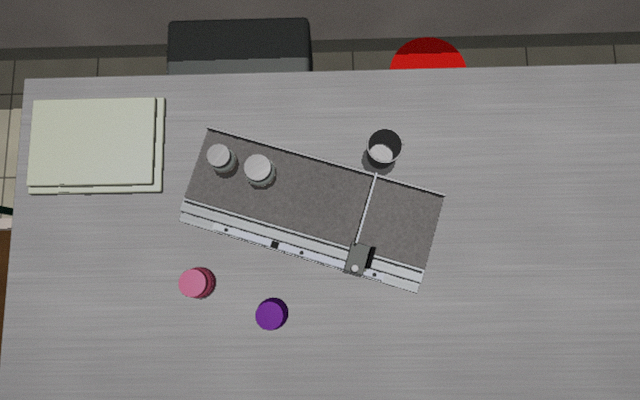

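The shelf, divider (top paddle about (369,257)), jars, cup and the dark notch candidate (top, (275,244)) are all visible. Next I zoom in to get exact points.

```bash
python3 - <<'E'
from h import *
a=cv2.imread('pics/t0.png')[190:300,170:450]; a=cv2.resize(a,None,fx=2.85,fy=2.85,interpolation=cv2.INTER_CUBIC)
b=cv2.imread('pics/s0.png')[120:340,230:420]; b=cv2.resize(b,None,fx=2.7,fy=2.7,interpolation=cv2.INTER_CUBIC)
cv2.imwrite('pics/tc.png',cv2.convertScaleAbs(a,alpha=1.5)); cv2.imwrite('pics/sc.png',cv2.convertScaleAbs(b,alpha=1.5))
# shelf corners in top
for uv in [(208,129),(445,195),(418,293),(180,222)]: print(uv,plane('top',uv,0.02))
for uv in [(275,244),(226,229),(301,252),(375,274)]: print(uv,plane('top',uv,0.022))
E
```

```text
(208, 129) [0.80786955 0.3062944  0.02      ]
(445, 195) [ 0.64890437 -0.2100415   0.02      ]
(418, 293) [ 0.44263429 -0.14275837  0.02      ]
(180, 222) [0.60031744 0.36250793 0.02      ]
(275, 244) [0.54936707 0.15615429 0.022     ]
(226, 229) [0.58323195 0.2617123  0.022     ]
(301, 252) [0.53152132 0.1007982  0.022     ]
(375, 274) [ 0.48310951 -0.05437355  0.022     ]
```

View pics/tc.png

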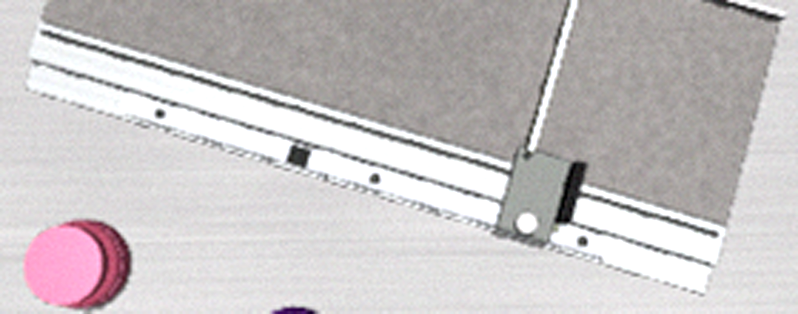

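View pics/sc.png

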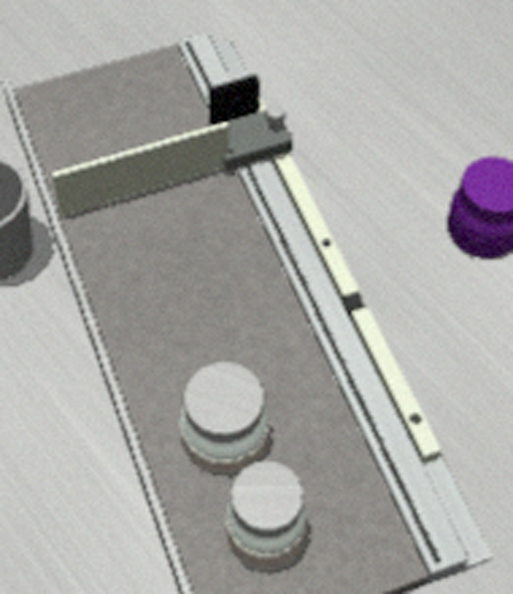

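The crops show one dark square notch in the bar, at top px (274.6,244.7). The other dots are screws. The knob is at (355,268), and the paddle's push edge runs (376,247)–(371,268).

```bash
python3 - <<'E'
from h import *
f=lambda x,y:(170+(x+.5)/2.85-.5,190+(y+.5)/2.85-.5)
sy=np.array([.3020,.9533]);sx=np.array([.9533,-.3020])
e=[plane('top',f(*q),.085)[:2] for q in[(587,163),(573,222)]]
d=e[0]-e[1];print('paddle edge len',np.linalg.norm(d),d/np.linalg.norm(d))
P=(e[0]+e[1])/2
pin=plane('top',f(527,220),.065)[:2]
pinE=np.array(plane('scene',(230+277/2.7,120+115/2.7),.065)[:2])
N=plane('top',f(298,156),.022)[:2]; N2=plane('scene',(230+352/2.7,120+300/2.7),.022)[:2]
print('face',P,'pin',pin,pinE,'notch',N,N2)
for a,b in((pin,P),(N,pin),(N2,pinE),(N2,pin),(N,N2)): print((a-b)@sy,(a-b)@sx)
# shelf origin
c=np.mean([plane('top',u,.02)[:2] for u in[(208,129),(445,195),(418,293),(180,222)]],0)
print('along of notch,pin from shelf centre',(N-c)@sy,(pin-c)@sy,c)
G=P-sy*.046; p=arm.get_state()['position']
print('goal',G, 'target dxy',G-p[:2])
E
```

```text
paddle edge len 0.041789706928409706 [ 0.96531509 -0.26108767]
face [ 0.51626618 -0.04569102] pin [ 0.49812962 -0.00972142] [ 0.50037943 -0.00335183] notch [0.54851529 0.15778466] [0.55186495 0.1557455 ]
0.028812578464163394 -0.028152397271787023
0.1749000156652372 -0.002554174686998684
0.1672161078749544 0.001033745674393532
0.17396767965841795 0.0012548745593387693
0.0009323360068192424 -0.0038090492463374475
along of notch,pin from shelf centre 0.05202715786145698 -0.12287285780378021 [0.62493141 0.07900062]
goal [ 0.50237418 -0.08954282] target dxy [0.36435945 0.51972127]
```

```bash
python3 -m handwheel '[{"dp":[-2.7,0,3.0],"rotation":[0,-0.17,0]},{"dp":[-2.1,0,3.4],"rotation":[0,-0.17,0]},{"dp":[-1.5,0,3.7],"rotation":[0,-0.17,0]},{"dp":[-0.9,0,3.9],"rotation":[0,-0.17,0]},{"dp":[-0.2,0,4],"rotation":[0,-0.17,0]},{"dp":[0.5,0,4],"rotation":[0,-0.17,0]},{"dp":[0,0,0],"rotation":[0,0,0]}]' 0 20
cat > go.py <<'E'
import sys; from h import *
from scipy.spatial.transform import Rotation as Ro
s=arm.get_state(); R=Ro.from_euler('xyz',s['tcp_rot']); T=Ro.from_euler('xyz',[-np.pi/2,0,-0.307])
g=np.array([float(v) for v in sys.argv[1:4]]); print('t',s['t'],'dp cm',100*R.inv().apply(g-s['position']),'rot',(R.inv()*T).as_rotvec(),'F',s['force'],'gap',s['finger_gap'])
E
python3 go.py .502 -.0895 .2
```

```text
t: 0.98
position: [0.2785, -0.4045, 0.2428]
tcp_rot: [-1.568, 0.004, -0.294]
force: [-1.6, -0.5, 0.2]
finger_gap: -0.002
t 0.975 dp cm [12.26631823  4.33513796 36.61813781] rot [-0.00276673  0.01250644 -0.00378567] F [-1.61367532 -0.47494849  0.17085558] gap -0.002144622260603668
```

```bash
python3 -m handwheel '[{"dp":[1.6,0,4.7],"rotation":[0,0.013,0]},{"dp":[1.6,0,4.7],"rotation":[0,0,0]},{"dp":[1.6,0,4.7],"rotation":[0,0,0]},{"dp":[1.6,0.5,4.7],"rotation":[0,0,0]},{"dp":[1.6,0.5,4.7],"rotation":[0,0,0]},{"dp":[1.6,1,4.7],"rotation":[0,0,0]},{"dp":[1.6,1,4.7],"rotation":[0,0,0]},{"dp":[1.6,1,4.7],"rotation":[0,0,0]},{"dp":[0,0,0],"rotation":[0,0,0]}]'
python3 go.py .502 -.0895 .12
```

```text
t: 2.1
position: [0.5219, -0.0826, 0.2008]
tcp_rot: [-1.568, 0.004, -0.331]
force: [-0.7, -0.5, 0.2]
finger_gap: 0.002
t 2.1 dp cm [-1.62535583  8.08822544 -1.31324835] rot [-0.00239676 -0.02357964 -0.00427331] F [-0.67930503 -0.54589608  0.23086152] gap 0.0024643913523828068
```

```bash
python3 -m handwheel '[{"dp":[-1.6,0,-1.3],"rotation":[0,-0.023,0]},{"dp":[0,3,0],"rotation":[0,0,-0.004]},{"dp":[0,3,0],"rotation":[0,0,0]},{"dp":[0,2,0],"rotation":[0,0,0]},{"dp":[0,0,0],"rotation":[0,0,0]}]'
python3 go.py .502 -.0895 .064
python3 - <<'E'
from h import *
a=snap('scene','s1')[100:250,230:430];b=snap('top','t1')[190:340,300:500]
cv2.imwrite('pics/c1.png',cv2.resize(np.hstack([a,b]),None,fx=2,fy=2)[:,:,::-1])
E
```

```text
t: 2.72
position: [0.501, -0.0953, 0.1181]
tcp_rot: [-1.57, 0.001, -0.318]
force: [0.3, 1.1, 0.2]
finger_gap: 0.002
t 2.725 dp cm [-0.07787854  5.41054169  0.57592708] rot [-0.0005384  -0.01108365 -0.00124785] F [0.32973302 1.1324313  0.17006839] gap 0.0015894215634005766
```

View pics/c1.png

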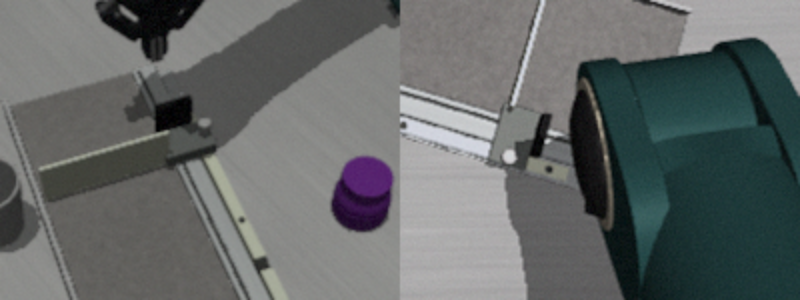

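The shut fingers hang behind the paddle and in line with it, with the divider untouched. I'll descend now.

```bash
python3 -m handwheel '[{"dp":[0,2.5,0],"rotation":[0,-0.011,0]},{"dp":[0,2,0],"rotation":[0,0,0]},{"dp":[0,1,0],"rotation":[0,0,0]},{"dp":[0,0,0],"rotation":[0,0,0]}]'
python3 go.py .5129 -.0562 .064
```

```text
t: 3.32
position: [0.5046, -0.097, 0.0674]
tcp_rot: [-1.571, -0.008, -0.309]
force: [-0.4, -0.1, 0.7]
finger_gap: -0.001
t 3.325 dp cm [-0.45435564  0.33838761  4.14196687] rot [-0.00019994 -0.0021486   0.00774175] F [-0.35025644 -0.14636498  0.65463898] gap -0.001111914904126915
```

```bash
python3 -m handwheel '[{"dp":[-0.3,0.3,1],"rotation":[0,0,0.008]},{"dp":[-0.2,0,1],"rotation":[0,0,0]},{"dp":[0,0,1],"rotation":[0,0,0]},{"dp":[0,0,0.5],"rotation":[0,0,0]},{"dp":[0,0,0.5],"rotation":[0,0,0]},{"dp":[0,0,0.5],"rotation":[0,0,0]},{"dp":[0,0,0.5],"rotation":[0,0,0]},{"dp":[0,0,0.5],"rotation":[0,0,0]}]'
python3 go.py .5129 -.0562 .064
```

```text
t: 4.32
position: [0.5177, -0.0417, 0.0664]
tcp_rot: [-1.574, -0.001, -0.311]
force: [-2.6, -4.6, 4.4]
finger_gap: -0.001
t 4.325 dp cm [-0.01531376  0.2394446  -1.52567397] rot [ 0.00287449 -0.00415995  0.00101982] F [-2.63424143 -4.56142843  4.40482596] gap -0.001290470697205121
```

```bash
python3 -m handwheel '[{"dp":[0,0,1],"rotation":[0,0,0]},{"dp":[0,0,1],"rotation":[0,0,0]},{"dp":[0,0,1],"rotation":[0,0,0]},{"dp":[0,0,1],"rotation":[0,0,0]},{"dp":[0,0,1],"rotation":[0,0,0]},{"dp":[0,0,1],"rotation":[0,0,0]},{"dp":[0,0,1],"rotation":[0,0,0]}]'
python3 go.py .5655 .110 .064
python3 - <<'E'
from h import *
a=snap('scene','s2')[100:300,230:430];b=snap('top','t2')[170:370,220:420]
cv2.imwrite('pics/c2.png',cv2.resize(np.hstack([a,b]),None,fx=2,fy=2)[:,:,::-1])
E
```

```text
t: 5.2
position: [0.5372, 0.0192, 0.0657]
tcp_rot: [-1.585, 0.003, -0.32]
force: [-5.7, -6.3, 6.2]
finger_gap: -0.0
t 5.2 dp cm [-0.16602614  0.03389208  9.51281594] rot [ 0.01465098 -0.01295298 -0.00337103] F [-5.71442684 -6.28562568  6.2387961 ] gap -5.07809111789328e-05
```

View pics/c2.png

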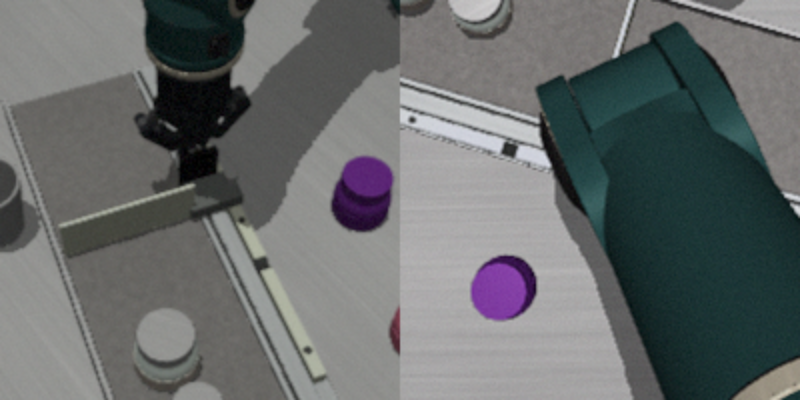

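The divider is sliding smoothly with the hand behind the paddle, and the jars are untouched. The notch is still ahead.

```bash
python3 -m handwheel '[{"dp":[0,0,1],"rotation":[0.015,-0.013,0]},{"dp":[-0.1,0,1],"rotation":[0,0,0]},{"dp":[-0.1,0,1],"rotation":[0,0,0]},{"dp":[0,0,1],"rotation":[0.01,-0.01,0]},{"dp":[0,0,1],"rotation":[0,0,0]},{"dp":[0,0,1],"rotation":[0,0,0]},{"dp":[0,0,0.6],"rotation":[0.01,-0.01,0]}]'
python3 go.py .5655 .110 .064
```

```text
t: 6.18
position: [0.5557, 0.0769, 0.0653]
tcp_rot: [-1.556, 0.003, -0.292]
force: [-1.7, -5.2, 2.2]
finger_gap: -0.004
t 6.175 dp cm [-0.01186829  0.1796655   3.44732999] rot [-0.01479766  0.0146341  -0.00309586] F [-1.72535097 -5.22538178  2.18796384] gap -0.004469721599202501
```

```bash
python3 - <<'E'
from h import *
a=snap('scene','s3')[140:290,250:410]
cv2.imwrite('pics/c3.png',cv2.convertScaleAbs(cv2.resize(a,None,fx=4,fy=4,interpolation=cv2.INTER_CUBIC)[:,:,::-1],alpha=1.6))
E
```

```text
(no output)
```

View pics/c3.png

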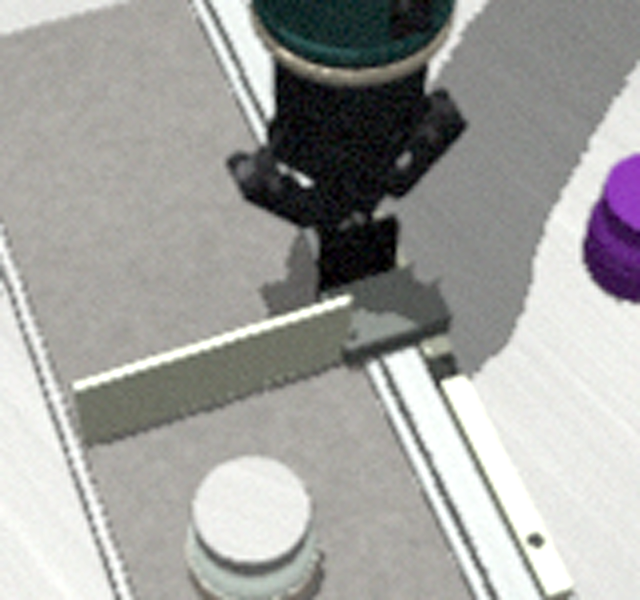

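The carriage front edge is now just short of the notch, matching the estimate of about 3 cm to go. I'll slow down here.

```bash
python3 -m handwheel '[{"dp":[0,0,0.5],"rotation":[-0.01,0.01,0]},{"dp":[0,0,0.5],"rotation":[0,0,0]},{"dp":[0,0,0.4],"rotation":[0,0,0]},{"dp":[0,0,0.4],"rotation":[0,0,0]}]';python3 go.py .5655 .110 .064
```

```text
t: 6.72
position: [0.5605, 0.0922, 0.0652]
tcp_rot: [-1.569, 0.004, -0.306]
force: [-2.4, -5.3, 4.6]
finger_gap: 0.0
t 6.725 dp cm [-0.06257997  0.12139037  1.8421039 ] rot [-0.00135795  0.00084613 -0.00438391] F [-2.44261736 -5.32917588  4.57818986] gap 2.852936015759805e-05
```

```bash
python3 -m handwheel '[{"dp":[0,0,0.3],"rotation":[0,0,0]}]';python3 go.py .5655 .110 .064
```

```text
t: 6.85
position: [0.5614, 0.0949, 0.0652]
tcp_rot: [-1.57, 0.005, -0.307]
force: [-2.6, -4.1, 3.5]
finger_gap: -0.002
t 6.85 dp cm [-0.06429796  0.11877321  1.56847087] rot [-0.00068461  0.00011534 -0.00454407] F [-2.60829184 -4.07554363  3.49372884] gap -0.001722133290207812
```

```bash
python3 -m handwheel '[{"dp":[0,0,0.3],"rotation":[0,0,0]}]';python3 go.py .5655 .110 .064
```

```text
t: 6.98
position: [0.5622, 0.0976, 0.0652]
tcp_rot: [-1.571, 0.005, -0.307]
force: [-2.9, -5.4, 4.2]
finger_gap: 0.0
t 6.975 dp cm [-0.06315101  0.11635847  1.28237394] rot [-0.00025681 -0.00026958 -0.00473016] F [-2.85394584 -5.38433461  4.19366302] gap 0.0003609099285955217
```

```bash
python3 -m handwheel '[{"dp":[0,0,0.3],"rotation":[0,0,0]}]'|grep -E 'pos|force'
```

```text
position: [0.5631, 0.1004, 0.0652]
force: [-2.2, -3.5, 4.0]
```

```bash
python3 -m handwheel '[{"dp":[0,0,0.3],"rotation":[0,0,0]}]'|grep -E 'pos|force'
```

```text
position: [0.5641, 0.1035, 0.0651]
force: [-1.6, -3.5, 1.8]
```

```bash
python3 -m handwheel '[{"dp":[0,0,0.2],"rotation":[0,0,0]}]'|grep -E 'pos|force'
```

```text
position: [0.5649, 0.1061, 0.0652]
force: [-0.3, 0.7, 0.0]
```

The force fell to nothing about where the notch was predicted, so the pin has probably been pulled in. I'll back off along the rail and look.

```bash
python3 -m handwheel '[{"dp":[0,0,0],"rotation":[0,0,0]},{"dp":[0,0,-1],"rotation":[0,0,0]},{"dp":[0,0,-2],"rotation":[0,0,0]},{"dp":[0,0,-2],"rotation":[0,0,0]},{"dp":[0,-3,0],"rotation":[0,0,0]},{"dp":[0,-4,0],"rotation":[0,0,0]},{"dp":[0,-4,-3],"rotation":[0,0,0]},{"dp":[0,-4,-5],"rotation":[0,0,0]},{"dp":[0,0,-5],"rotation":[0,0,0]},{"dp":[0,0,-5],"rotation":[0,0,0]}]'
python3 - <<'E'
from h import *
a=snap('scene','s4')[140:340,240:440];b=snap('top','t4')[130:330,170:370]
cv2.imwrite('pics/c4.png',cv2.convertScaleAbs(cv2.resize(np.hstack([a,b])[:,:,::-1],None,fx=2,fy=2,interpolation=cv2.INTER_CUBIC),alpha=1.5))
E
```

```text
t: 8.6
position: [0.4906, -0.1254, 0.2176]
tcp_rot: [-1.572, 0.004, -0.309]
force: [0.7, -1.3, -0.0]
finger_gap: 0.003
```

View pics/c4.png

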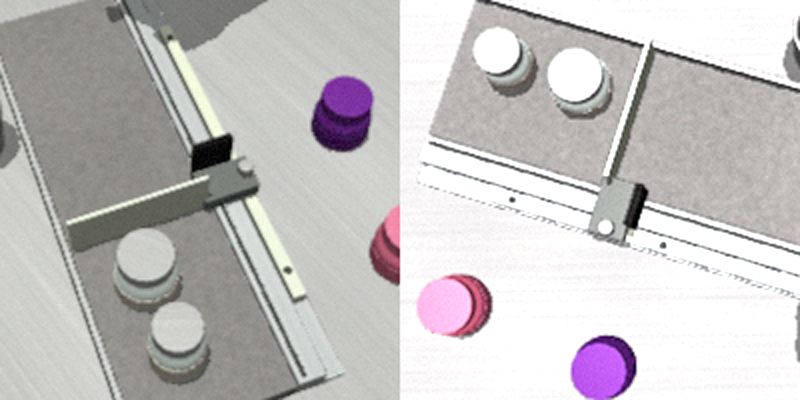

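The divider stands at the notch and the jars look unmoved. To confirm the pin dropped, I'll triangulate the knob before and after.

```bash
python3 - <<'E'
from h import *
sy=np.array([.3020,.9533]);N=np.array([.5490,.1573])
def blob(f,c,w,rel):
    g=cv2.cvtColor(cv2.imread(f'pics/{f}.png'),cv2.COLOR_BGR2GRAY).astype(float);x,y=c
    p=g[y-w:y+w+1,x-w:x+w+1]; m=(p>rel*p.max()).astype(np.uint8); n,l,s,ce=cv2.connectedComponentsWithStats(m)
    k=1+np.argmin([np.hypot(*(q-w))-0*a for q,a in zip(ce[1:],s[1:,4])]) 
    return ce[k]+[x-w,y-w],s[k,4]
def tri(u,v):
    Ps=[]
    for n in('top','scene'):
        K,r,t=cam(n);Ps.append(K@np.c_[cv2.Rodrigues(r)[0],t.ravel()])
    X=cv2.triangulatePoints(*Ps,np.array(u,float),np.array(v,float)).ravel();return X[:3]/X[3]
for tf,tc,sf,sc in(('t0',(355,268),'s0',(332,162)),('t4',(273,243),'s4',(362,223))):
    r=[]
    for rel in(.75,.8,.85):
        u,au=blob(tf,tc,6,rel); v,av=blob(sf,sc,6,rel); X=tri(u,v); print(rel,u.round(1),au,v.round(1),av,X.round(4))
for z in(.0585,.065): print(z,(plane('top',(273,243.3),z)[:2]-N)@sy)
# jar/cup motion: image difference around jars and cup
a,b=[cv2.imread(f'pics/{f}.png').astype(int) for f in('t0','t4')]
for nm,(x0,x1,y0,y1) in dict(jars=(203,280,140,192),cup=(362,406,125,172),pink=(178,217,265,300)).items(): print(nm,np.abs(a-b)[y0:y1,x0:x1].mean())
z=[cv2.resize(cv2.imread(f'pics/{f}.png')[y-25:y+26,x-33:x+34],None,fx=6,fy=6,interpolation=cv2.INTER_CUBIC) for f,(x,y) in(('s0',(332,165)),('s4',(362,227)))]
cv2.imwrite('pics/z.png',cv2.convertScaleAbs(np.hstack(z),alpha=1.6))
E
```

```text
0.75 [354.6 267.8] 35 [333.2 159.8] 97 [ 0.4955 -0.0088  0.0664]
0.8 [354.5 267.6] 33 [333.4 159.7] 91 [ 0.4956 -0.0084  0.0671]
0.85 [354.5 267.6] 30 [333.7 159.3] 63 [ 0.4953 -0.0082  0.0687]
0.75 [272.1 243.1] 35 [363.5 220.3] 72 [0.5484 0.1569 0.0633]
0.8 [272.3 243.2] 30 [364.9 220.8] 50 [0.5472 0.1579 0.0614]
0.85 [272.3 243. ] 24 [362.5 223.5] 4 [0.5498 0.1575 0.0528]
0.0585 -0.0018210520613980465
0.065 -0.002780537483288132
jars 17.155178155178156
cup 16.171663442940037
pink 18.21025641025641
```

View pics/z.png

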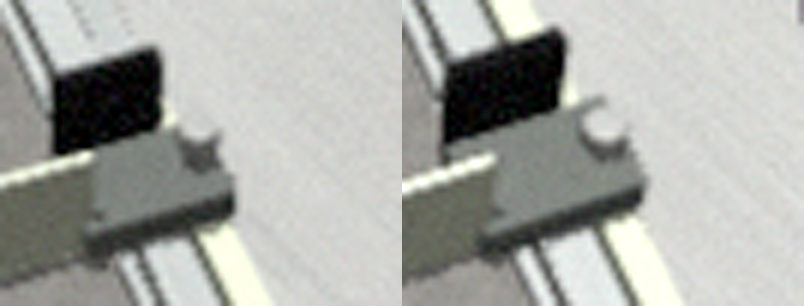

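```bash
python3 - <<'E'
from h import *
def tri(u,v):
    Ps=[]
    for n in('top','scene'):
        K,r,t=cam(n);Ps.append(K@np.c_[cv2.Rodrigues(r)[0],t.ravel()])
    X=cv2.triangulatePoints(*Ps,np.array(u,float),np.array(v,float)).ravel();return X[:3]/X[3]
print(tri((354.5,267.6),(332.7,163.0)),tri((272.3,243.1),(362.8,223.0)))
a=[cv2.cvtColor(cv2.imread(f'pics/{f}.png'),cv2.COLOR_BGR2GRAY).astype(np.float32) for f in('t0','t4')]
for nm,(x0,x1,y0,y1) in dict(jars=(203,280,140,192),cup=(362,406,125,172),pink=(178,217,265,300)).items():
    p,q=[i[y0:y1,x0:x1].copy() for i in a]; print(nm,cv2.phaseCorrelate(p-p.mean(),q-q.mean(),cv2.createHanningWindow((x1-x0,y1-y0),cv2.CV_32F)))
# predicted scene px of knob at both heights, from top ray
for u in((354.5,267.6),(272.3,243.1)):
  for z in(.065,.0585): print(u,z,proj('scene',plane('top',u,z)))
s=arm.get_state();print(s['t'],s['position'],s['force'])
E
```

```text
[ 0.49604149 -0.00933234  0.05485261] [0.5493546  0.15741199 0.05428768]
jars ((0.0017342618497693252, -0.033017013685647356), 0.9656668687308276)
cup ((0.5534817528650251, -0.00390238024708367), 0.9622489443531743)
pink ((-0.005368958374667443, 0.08652416899324322), 0.8616253657473458)
(354.5, 267.6) 0.065 [[332.1405881  160.20664435]]
(354.5, 267.6) 0.0585 [[331.96705341 161.95297975]]
(272.3, 243.1) 0.065 [[363.18361007 219.62156843]]
(272.3, 243.1) 0.0585 [[363.06798127 221.68661029]]
8.7 [ 0.48951641 -0.12927012  0.21722674] [ 0.66676115  0.18842743 -1.07376256]
```

```bash
python3 -m handwheel '[{"dp":[0,0,0],"rotation":[0,0,0]},{"dp":[0,0,0],"rotation":[0,0,0]}]'; python3 -c "
from bench import arm;print(arm.hand_in())"
```

```text
t: 8.95
position: [0.4885, -0.1305, 0.2172]
tcp_rot: [-1.574, 0.005, -0.318]
force: [0.0, 0.8, 0.5]
finger_gap: -0.002
the job is handed in; nothing more can be done
None
```

I pushed the divider about 174 mm along its rail with the shut fingertips against the paddle. When the push force dropped to nothing I stopped, backed the hand off and lifted it clear. I handed the job in at about 9 s.

**Latching, checks that agree:**
- The force along the rail fell from about 5 N to 0 where the notch was predicted.
- The knob ended within about 2 mm of the notch along the rail.
- By my estimate, the paddle had moved about 3 mm ahead of the fingers, as if the pin had pulled it in.
- In the close-up the knob looks seated lower on the carriage.

**Latching, not confirmed:** measuring the knob's height from the two views could not settle whether the pin had dropped. The readings scattered from 53 to 69 mm, more than the 6.5 mm drop. I did not do a re-push test.

**Other objects:**
- **Jars and pink look-alike:** their shift in the top view was less than 0.1 px.
- **Steel cup:** its patch shifted 0.55 px. That patch also contained the end of the panel that moved, and the hand stayed well away from the cup, so I take it as unmoved. I did not check it with a tighter crop.

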